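# Drive the stuck adapter sleeve out of the centrifuge rotor

### The job

One orange adapter sleeve is stuck in the upside-down centrifuge rotor. Take the green-handled ejector rod from the tool rack, push it through the drain hole at the end of that bore until the sleeve drops into the round pan underneath, then hang the rod back in its slot between its neighbours. Leave the other hanging tools in their slots and everything else on the bench where it is.

Things in the scene. Friction and masses are not known exactly. Their poses are not given: they have to be found in the camera images.
- rotor_stand: fixed: grey six-place angle rotor, upside down in a blue four-legged ring stand over a round steel pan. Origin at the centre of the pan's underside, on the rotor axis. Pan 200 mm across, floor 5 mm up, rim 22 mm. Rotor top 119 mm up, widest rim 77 mm in radius. Bores lean 30 degrees, drain ends up and outwards, mouths down and inwards; only the one on the -x side holds a sleeve.
- drain_hole (a point): centre of the 14 mm round drain hole in the upper, outer end face of the bore that holds the orange sleeve, 122 mm above the bench. Its z axis points up and out along the bore, 30 degrees from vertical: the rod goes in along -z. End wall 6 mm thick; the sleeve's flat end starts 7 mm below this point.
- bore_mouth (a point): centre of the open lower mouth of the same bore, 58 mm along it from the drain hole; bore 20 mm wide. A rubber ring inside grips the sleeve: 5 to 16 N moves it. Once the rod's tip is about 32 mm beyond the drain hole the sleeve is free and slides out by itself into the pan; pushing 40 mm in is sure.
- rod: loose ejector rod, 90 g, hanging upright. Origin at the middle of its handle, z along the rod to the handle's top. Round green handle 16 mm thick, 50 mm long (25 mm either side of the origin); steel collar 26 mm across, 25 to 30 mm below the origin; steel shaft 8 mm thick, 100 mm long, its flat tip 130 mm below the origin.
- rack: fixed tool rack, front towards its -x. Origin under the centre of the base; y along the rack. A 6 mm steel plate, top 155 mm up, has four 14 mm slots open to the front at y = -90, -30, 30, 90 mm. Tools hang by their collars, shaft in the slot, centred at x = 0 (slot end at x = 6 mm). The rod hangs in a middle slot; hung, its origin is 185 mm up.
- rack_lip (a point): top of the raised lip (4 mm high, 4 mm deep) along the front edge of the rack's plate, half-way along the rack, 159 mm up: a collar must be lifted over it to leave its slot forwards.
- sleeve: the stuck adapter sleeve: orange plastic, 18 mm diameter, 46 mm long, closed flat end towards the drain hole. Origin at its centre, z along its axis (towards the closed end, up the bore).
- brush: loose tube brush with white grip and blue head, hanging in the other middle slot. Origin at its collar's underside; grip reaches 35 mm above.
- spatula: loose spatula with wooden grip, hanging in an end slot. Origin at its collar's underside; grip reaches 37 mm above.
- stir_wand: loose white and red magnet wand, hanging in an end slot. Origin at its collar's underside; grip reaches 33 mm above.
- wash_bottle: bystander: white bottle with red cap, 64 mm diameter, 150 mm tall. Origin under its centre.
- soak_dish: bystander: glass bowl 110 mm wide, 35 mm tall. Origin under its centre.
- carton: bystander: green carton 60 x 110 x 45 mm. Origin under its centre.
- slide_box: bystander: blue slide box 55 x 85 x 32 mm. Origin under its centre.
- spare_sleeve: bystander: blue sleeve standing on end, 18 mm diameter, 46 mm tall. Origin under its centre.
- tube_rack: fixed white tube rack with capped tubes, 85 x 145 mm, 79 mm tall. Origin under its centre.
Not all that is in view belongs to the job. What is shaped like the rod but yellow is not meant.

How it is judged:
By the outcome, as a careful person would: the job done as asked, in the order asked, and still so for the second after the job is handed in, with the robot touching nothing.
It also fails if it takes over 51 s, if anything falls off the work surface, if the arm or the gripper's body presses on something with over 40 N, if the wrist force passes 120 N, or if a joint passes its speed limit or range.

### The arm

A 6-joint arm with a two-finger parallel gripper is mounted at the origin on the work surface. World frame = base frame: x ahead of the robot, y to its left, z up, the work surface at z = 0. Lengths are in m, angles in rad, forces in N, time in s.
With the tool pointing down it reaches from about 0.3 to 0.825 m from the base axis. Payload 5.4 kg.
Tool frame: the origin (TCP) lies at the very end of the fingers, on their centre line; the grasp point (between the pads) lies 19 mm behind it; z points along the fingers, x is the direction in which the jaws open and shut, and the axes are right-handed (so a half turn about z gives the same grasp; the last joint's range is limited). The gripper opens to 92 mm and grips with 3 to 60 N. Pads are 20 mm wide; open, the fingers measure 128 mm over their backs; the gripper's body (75 mm by 189 mm) begins 69 mm behind the grasp point.
Start: joints at [-1.485, 0.158, 1.597, -0, 1.386, -0.21], TCP at [0.168, -0.55, 0.188] pointing down, gripper open.
Joint ranges: [-2.91, 2.91], [-0.94, 2.29], [0.18, 2.7], [-1.29, 4.43], [0.17, 2.64], [-3, 3]. Speed limits (rad/s): [2.57, 2.57, 3.14, 3.14, 3.14, 3.14].

### API

Orientations are given as a rotation vector (axis times angle).
In Python, from workcell import bot gives the robot as it stands. Calls block until the motion is done:
- bot.goto(position, orientation): joint-space move of the TCP to a pose.
- bot.line_to(position, rot=None, max_speed=0.15): straight line of the TCP; rot=None keeps the orientation; max_speed is the mean speed in m/s.
- bot.set_joints(angles): joint-space move.
- bot.set_gripper(opening, newtons=None): opening from 0.0 (shut) to 1.0 (fully open); newtons is the grip in N (None keeps the last); returns when the fingers have stopped.
- bot.hold(seconds).
- bot.inverse_kinematics(position, orientation): joint angles nearest the present ones, or None.
- bot.read_camera(name): name is "scene" or "top"; returns a dict with "pixels" (400x640x3 uint8, blue, green, red), "fx", "fy", "cx", "cy" (pixels), "k1" (the pictures are not rectified: a ray, as slopes to the right and down, at radius r is drawn at 1 + k1 r^2 times it, then the intrinsics apply), "R" (3x3) and "t" (3): a world point X has camera coordinates R X + t. Camera axes: x right, y down, z forward; pixel columns grow to the right and rows downward; lengths in m; the calibration is good to about 2 mm. A picture is of the moment at which its call begins. There is no depth.
A pose or a line that the arm cannot do raises bot.MotionError and nothing moves.
- bot.job_done(): hands the job in, once; it reports no verdict.
Readings, each from a call of its own:
- bot.current_clock(): time.
- bot.current_joints(): joint angles.
- bot.current_joint_vel(): joint speeds.
- bot.current_effort(): joint torques, N m.
- bot.current_ee_pos(): TCP position.
- bot.current_tool_rot(): TCP orientation.
- bot.current_contact_force(): force on the tool from outside, world axes, zero at the start.
- bot.current_ft_torque(): the same for the moment, N m.
- bot.current_opening(): opening from 0.0 (shut) to 1.0 (fully open).
Only numpy, scipy, OpenCV 4.12 (cv2) and the standard library are available. Lean on these libraries where they do the work, as an engineer would, in place of code of your own. Each camera call takes 0.05 s, during which the arm holds its last target.

## Working session

There is one attempt and no reset: what is moved stays moved. The work goes in short steps, each a Python script; the robot and the scene stay as the last script left them, time stands still between calls to the robot, and variables do not carry over. Pictures are saved under pics/ and viewed, and the job is handed in when it is done.

```bash
ls; mkdir -p pics
python3 - <<'E'
from workcell import bot
import cv2, numpy as np
for n in("scene","top"):
    c=bot.read_camera(n); cv2.imwrite(f"pics/{n}0.png",c["pixels"]); np.savez(f"{n}0.npz",**c)
    print(n,c["fx"],c["fy"],c["cx"],c["cy"],c["k1"],c["R"],c["t"], -np.array(c["R"]).T@c["t"])
print(bot.current_clock(),bot.current_tool_rot())
E
```

```text
pics
scene 385.5892587463374 385.5892587463374 319.4166465065545 195.19177938969673 -0.043775411050873 [[-0.86868783  0.49531947 -0.00633118]
 [ 0.31600573  0.54427558 -0.77711291]
 [-0.38147325 -0.67706922 -0.62932936]] [ 0.5164001  -0.0632018   1.38803995] [0.99806272 0.71841529 0.82768878]
top 508.4640828087807 508.4640828087807 323.81983478336787 194.19973237980668 -0.14641167262306598 [[ 0.00427759 -0.99994633  0.0094361 ]
 [-0.98819859 -0.00567183 -0.1530731 ]
 [ 0.1531184  -0.00866995 -0.98816982]] [-0.03964127  0.62462883  1.34708912] [ 0.41116277 -0.02441715  1.42714073]
0.1 [-2.52353649e+00  1.86915425e+00  1.76336283e-03]
```

View pics/scene0.png

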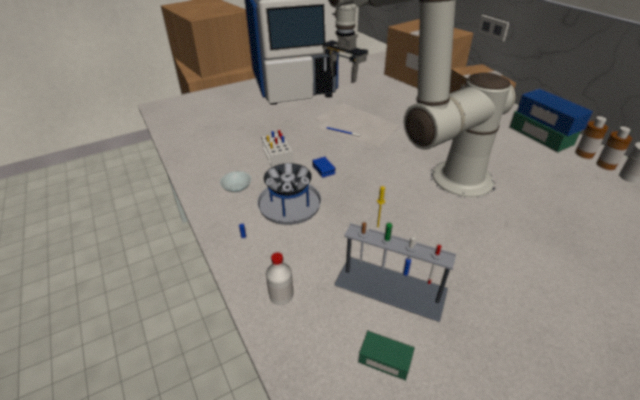

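View pics/top0.png

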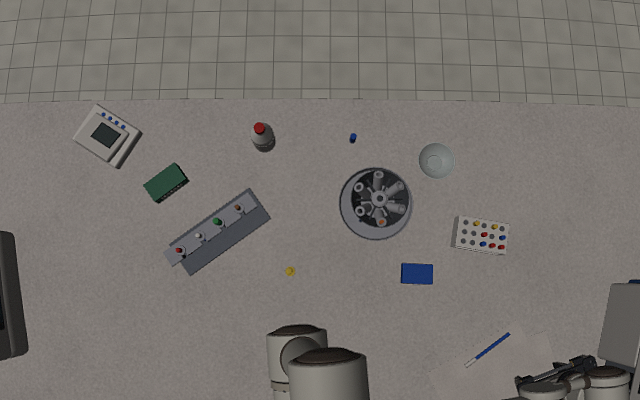

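The scene view shows the rack around (400,250), with the green handle at (388,231) and the rotor at (288,190). In the top view the rack runs from (180,250) to (255,205), with the green handle at (217,221). The rotor is at (378,200), with an orange spot at (382,222). I'll zoom in next.

```bash
cat > h.py <<'E'
import numpy as np, cv2
def load(n): return dict(np.load(n+".npz"))
def K(c): return np.array([[c["fx"],0,c["cx"]],[0,c["fy"],c["cy"]],[0,0,1]],float)
def dist(c): return np.array([float(c["k1"]),0,0,0,0])
def ray(c,uv):
    p=cv2.undistortPoints(np.array(uv,float).reshape(-1,1,2),K(c),dist(c))[:,0]
    d=np.c_[p,np.ones(len(p))]@c["R"]; o=-c["R"].T@c["t"]
    return o,d/np.linalg.norm(d,axis=1)[:,None]
def plane(c,uv,z):
    o,d=ray(c,uv); return o+d*((z-o[2])/d[:,2])[:,None]
def proj(c,X):
    return cv2.projectPoints(np.array(X,float).reshape(-1,3),cv2.Rodrigues(c["R"])[0],c["t"],K(c),dist(c))[0][:,0]
def tri(c1,u1,c2,u2):
    o1,d1=ray(c1,u1);o2,d2=ray(c2,u2);d1=d1[0];d2=d2[0]
    A=np.c_[d1,-d2];s=np.linalg.lstsq(A,o2-o1,rcond=None)[0]
    a=o1+d1*s[0];b=o2+d2*s[1];return (a+b)/2,np.linalg.norm(a-b)
def crop(c,x0,y0,x1,y1,k,fn):
    cv2.imwrite(fn,cv2.resize(c["pixels"][y0:y1,x0:x1],None,fx=k,fy=k,interpolation=cv2.INTER_CUBIC))
E
python3 - <<'E'
from h import *
t=load("top0");s=load("scene0")
crop(t,160,180,280,280,6,"pics/a.png");crop(t,330,155,430,245,6,"pics/b.png")
crop(s,330,180,460,320,4,"pics/c.png");crop(s,250,150,330,225,8,"pics/d.png")
E
```

```text
(no output)
```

View pics/a.png

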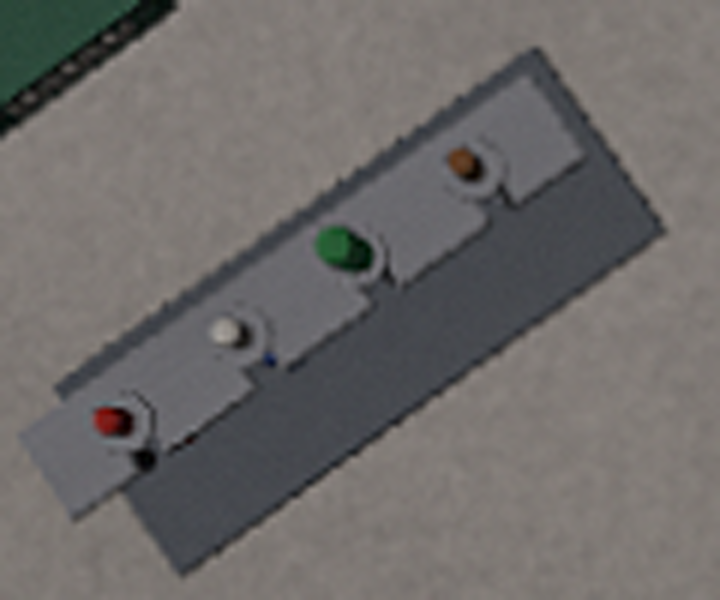

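View pics/b.png

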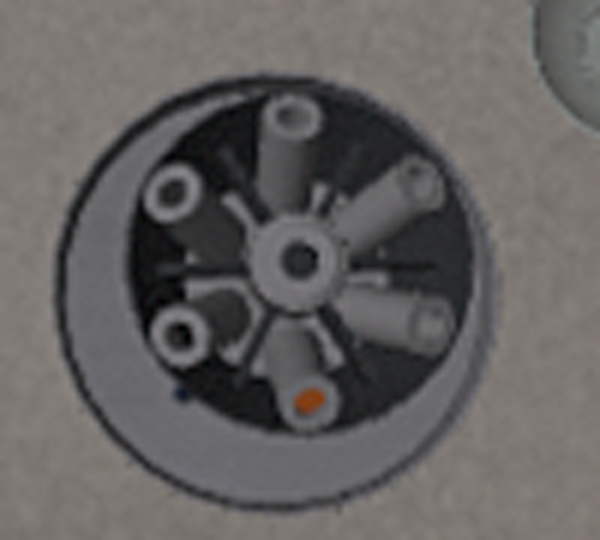

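View pics/c.png

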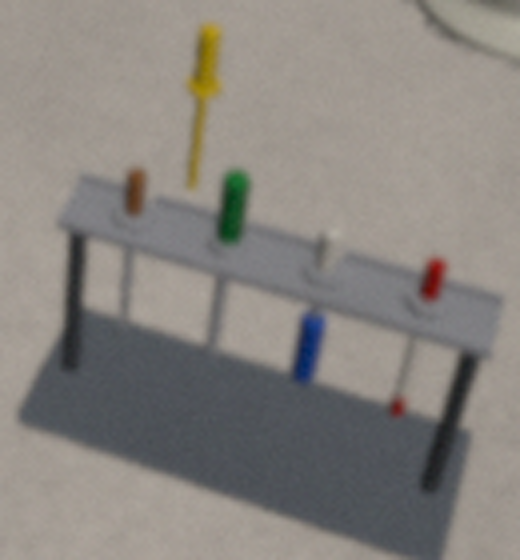

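View pics/d.png

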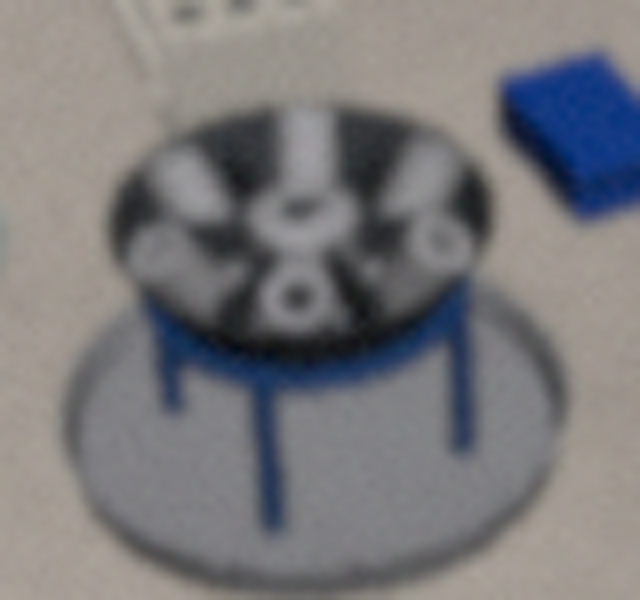

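```bash
cat > m.py <<'E'
from h import *
t=load("top0");s=load("scene0")
f=lambda L,x0,y0,k=6:[((x+.5)/k-.5+x0,(y+.5)/k-.5+y0) for x,y in L]
P=plane(t,f([(292,117),(173,193),(180,335),(308,400),(433,325),(420,182)],330,155),.122)[:,:2]
c=P.mean(0);print("rotor c",c,"r",np.linalg.norm(P-c,axis=1))
a=np.unwrap(np.arctan2(*(P-c).T[::-1]));print(np.degrees(a))
print("hub",plane(t,f([(300,261)],330,155),.119))
print("orange sp",plane(t,f([(309,401)],330,155),.116))
# pan rim ellipse
pan=f([(62,290),(270,75),(494,290),(275,508)],330,155);print("pan",plane(t,pan,.022))
# plate corners: back right, front right, front left, back left
C=plane(t,f([(528,75),(585,155),(75,520),(22,437)],160,180),.157);print("plate",C)
T=f([(338,243)],160,180);print("green top",plane(t,T,.21))
col=f([(475,168),(358,255),(242,335),(128,423)],160,180);print("collar",plane(t,col,.159))
tops=f([(460,160),(338,243),(227,330),(110,419)],160,180)
for p,z in zip(tops,[.192,.21,.19,.188]):print("top",plane(t,[p],z))
# colour masks
hsv=[cv2.cvtColor(q["pixels"],cv2.COLOR_BGR2HSV) for q in(t,s)]
for n,h,box in(("top",hsv[0],(205,205,232,235)),("scene",hsv[1],(375,215,400,250))):
    m=cv2.inRange(h,(45,80,30),(85,255,255));x0,y0,x1,y1=box
    ys,xs=np.nonzero(m[y0:y1,x0:x1]);print(n,len(xs),xs.mean()+x0,ys.mean()+y0,xs.min()+x0,xs.max()+x0,ys.min()+y0,ys.max()+y0)
E
python3 m.py
```

```text
rotor c [ 0.60524778 -0.18156106] r [0.06241149 0.06237854 0.06279847 0.06179917 0.06396048 0.06248733]
[  2.97398544  62.99998713 122.56576167 182.04344769 243.07979577
 302.82583588]
hub [[ 0.60444745 -0.18136295  0.119     ]]
orange sp [[ 0.54366299 -0.18492721  0.116     ]]
pan [[ 0.60453436 -0.08177108  0.022     ]
 [ 0.7073136  -0.17997525  0.022     ]
 [ 0.60555624 -0.28408847  0.022     ]
 [ 0.50349588 -0.18014388  0.022     ]]
plate [[0.61229157 0.15767469 0.157     ]
 [0.57837255 0.13267719 0.157     ]
 [0.4229965  0.34409288 0.157     ]
 [0.45727299 0.36824385 0.157     ]]
green top [[0.53499604 0.22528734 0.21      ]]
collar [[0.57229992 0.17871757 0.159     ]
 [0.53520423 0.22710425 0.159     ]
 [0.50113648 0.27517261 0.159     ]
 [0.46373019 0.3223842  0.159     ]]
top [[0.57136515 0.17970896 0.192     ]]
top [[0.53499604 0.22528734 0.21      ]]
top [[0.50091344 0.27414778 0.19      ]]
top [[0.46405369 0.32203608 0.188     ]]
top 42 216.38095238095238 220.97619047619048 213 221 218 224
scene 81 387.8888888888889 231.34567901234567 385 391 223 240
```

```bash
cat > m2.py <<'E'
from h import *
from scipy.spatial.transform import Rotation as Ro
from workcell import bot
t=load("top0");s=load("scene0")
print("green mid tri",tri(t,[(217.1,221.4)],s,[(387.9,231.3)]))
print("yellow top tri",tri(t,[(290,271)],s,[(382,187.5)]))
rod=np.array([.5353,.2263])
for z in(.21,.185,.16,.055):
    X=[*rod,z];print(z,proj(t,[X]),proj(s,[X]))
print("bench pts tip of yellow", plane(s,[(378,226)],0))
# IK
rx=np.array([np.cos(np.radians(36.9)),np.sin(np.radians(36.9)),0])
zb=np.array([np.sin(np.pi/6)*np.cos(np.radians(182.75)),np.sin(np.pi/6)*np.sin(np.radians(182.75)),np.cos(np.pi/6)])
def R(z,x):
    x=x-z*(x@z);x/=np.linalg.norm(x);return Ro.from_matrix(np.c_[x,np.cross(z,x),z]).as_rotvec()
for sg in(1,-1):
    r=R(np.array([0,0,-1.]),sg*rx)
    for z in(.169,.30):print(sg,z,bot.inverse_kinematics([*rod,z],r))
dh=np.array([.605-.0624,-.1815-.003,.122])
for yaw in range(0,360,30):
    x=np.array([np.cos(np.radians(yaw)),np.sin(np.radians(yaw)),0])
    q=[bot.inverse_kinematics(dh+zb*(.130-d-.016),R(-zb,x)) for d in(-.03,.042)]
    print(yaw,[None if a is None else np.round(a,2) for a in q])
E
python3 m2.py
```

```text
green mid tri (array([0.53473789, 0.22705651, 0.18474348]), np.float64(0.001076026755645283))
yellow top tri (array([0.41469843, 0.04804371, 0.14933478]), np.float64(0.0005537279407761384))
0.21 [[215.5065704  219.95456999]] [[388.89180497 223.44064006]]
0.185 [[217.53759436 221.0018785 ]] [[387.75594281 231.13157086]]
0.16 [[219.49100816 222.00868723]] [[386.65644388 238.55932042]]
0.055 [[226.94015147 225.84375558]] [[382.4008226  267.15263851]]
bench pts tip of yellow [[4.14353733e-01 5.12409202e-02 1.11022302e-16]]
1 0.169 [ 1.92165898e-01  1.88875381e-01  1.60134017e+00 -8.88178420e-16
  1.35137710e+00 -4.51860596e-01]
1 0.3 [ 1.92165898e-01  1.25770365e-01  1.41550195e+00 -8.88178420e-16
  1.60032034e+00 -4.51860596e-01]
-1 0.169 [ 1.92165898e-01  1.88875381e-01  1.60134017e+00 -4.44089210e-16
  1.35137710e+00  2.68973206e+00]
-1 0.3 [ 1.92165898e-01  1.25770365e-01  1.41550195e+00 -4.44089210e-16
  1.60032034e+00  2.68973206e+00]
0 [array([-0.93, -0.48,  2.14,  0.46,  1.21, -1.02]), array([-0.85, -0.33,  2.15,  0.47,  1.02, -1.03])]
30 [array([-0.93, -0.48,  2.14,  0.46,  1.21
[... 339 characters left out ...]
2.7 ]), array([-0.85, -0.33,  2.15,  0.47,  1.02,  2.7 ])]
180 [array([-0.93, -0.48,  2.14,  0.46,  1.21,  2.12]), array([-0.85, -0.33,  2.15,  0.47,  1.02,  2.11])]
210 [array([-0.93, -0.48,  2.14,  0.46,  1.21,  1.52]), array([-0.85, -0.33,  2.15,  0.47,  1.02,  1.52])]
240 [array([-0.93, -0.48,  2.14,  0.46,  1.21,  1.  ]), array([-0.85, -0.33,  2.15,  0.47,  1.02,  0.99])]
270 [array([-0.93, -0.48,  2.14,  0.46,  1.21,  0.53]), array([-0.85, -0.33,  2.15,  0.47,  1.02,  0.53])]
300 [array([-0.93, -0.48,  2.14,  0.46,  1.21,  0.07]), array([-0.85, -0.33,  2.15,  0.47,  1.02,  0.07])]
330 [array([-0.93, -0.48,  2.14,  0.46,  1.21, -0.44]), array([-0.85, -0.33,  2.15,  0.47,  1.02, -0.45])]
```

The pan, hub and ring fits agree on the rotor axis, and the two views place the rod to within about 1 mm. Moving to grasp.

```bash
cat > g.py <<'E'
from h import *
from scipy.spatial.transform import Rotation as Ro
from workcell import bot
rod=np.array([.5351,.2266]); YR=np.radians(36.9)
rx=np.array([np.cos(YR),np.sin(YR),0])
ad=np.radians(182.75)
zb=np.array([.5*np.cos(ad),.5*np.sin(ad),np.cos(np.pi/6)])
dh=np.array([.605+.0624*np.cos(ad),-.1815+.0624*np.sin(ad),.122])
def R(z,x):
    x=x-z*(x@z);x/=np.linalg.norm(x);return Ro.from_matrix(np.c_[x,np.cross(z,x),z]).as_rotvec()
rd=R(np.array([0,0,-1.]),rx)
y3=np.radians(330); ri=R(-zb,np.array([np.cos(y3),np.sin(y3),0]))
def snap(tag):
    for n in("scene","top"):
        c=bot.read_camera(n);np.savez(f"{n}{tag}.npz",**c);cv2.imwrite(f"pics/{n}{tag}.png",c["pixels"])
def st(m=""): print(m,round(bot.current_clock(),2),np.round(bot.current_ee_pos(),4),"F",np.round(bot.current_contact_force(),1),"op",round(bot.current_opening(),3))
E
python3 - <<'E'
from g import *
p=bot.current_ee_pos();bot.line_to([p[0],p[1],.30],max_speed=.3);st()
bot.set_gripper(.5)
bot.goto([*rod,.27],rd);st("above")
bot.line_to([*rod,.169]);st("down");snap(1)
t=load("top1");s=load("scene1");crop(t,160,170,290,280,6,"pics/t1.png");crop(s,330,160,460,300,4,"pics/s1.png")
E
```

```text
0.62 [ 0.1675 -0.5497  0.3006] F [ 0.1  0.2 -0.3] op 0.999
above 4.45 [0.5354 0.2259 0.27  ] F [-0.3  0.1  0.5] op 0.499
down 5.28 [0.5358 0.2267 0.1701] F [0.4 0.6 1.4] op 0.498
```

View pics/t1.png

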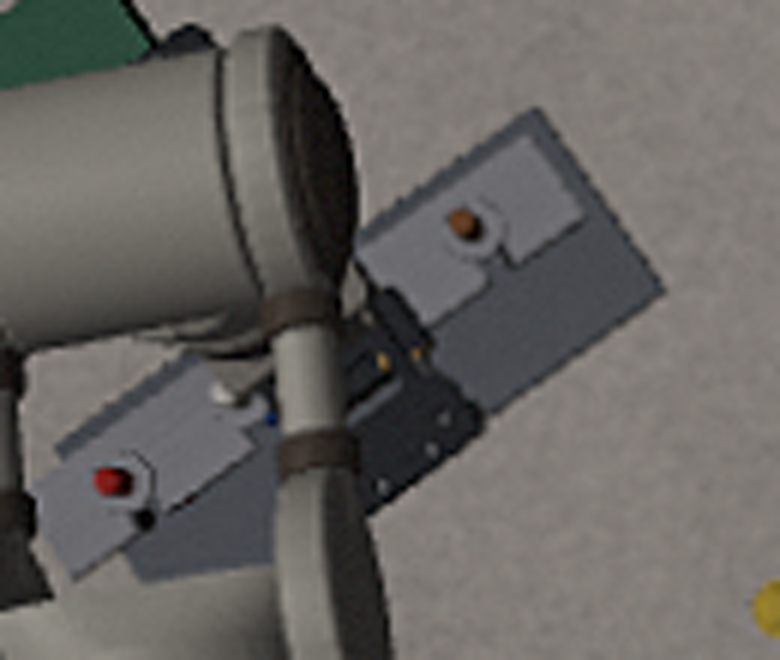

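View pics/s1.png

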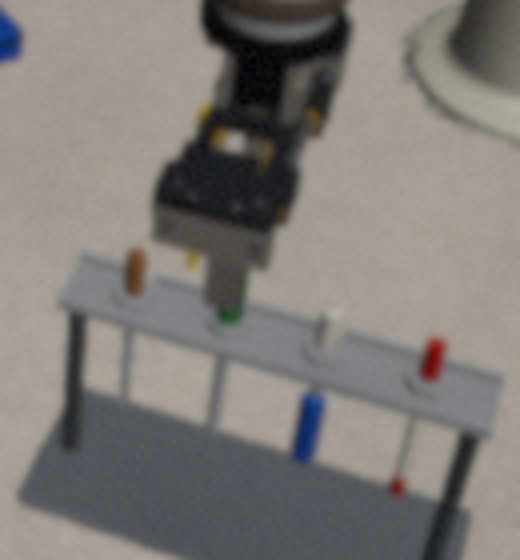

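The scene crop shows the fingers over the green handle, with its lower part at (230,312), and both neighbours clear. Now I'll grip and lift straight up.

Run:
```python
from g import *
bot.set_gripper(0,newtons=45);st("grip")
p=bot.current_ee_pos()
bot.line_to([rod[0],rod[1],.183]);st("up14")
bot.line_to([rod[0],rod[1],.31],max_speed=.2);st("up");print(np.round(bot.current_tool_rot(),3),np.round(rd,3));snap(2)
s=load("scene2");crop(s,330,120,460,300,4,"pics/s2.png")
```

```text
grip 5.96 [0.5352 0.2266 0.1691] F [-0.2 -0.2  1.6] op 0.159
up14 6.21 [0.5358 0.2268 0.1838] F [-0.2  0.2 -0.8] op 0.154
up 6.99 [0.5344 0.2265 0.3081] F [-0.   0.1 -2.1] op 0.16
[-2.98  -0.994  0.005] [2.98  0.994 0.   ]
```

View pics/s2.png

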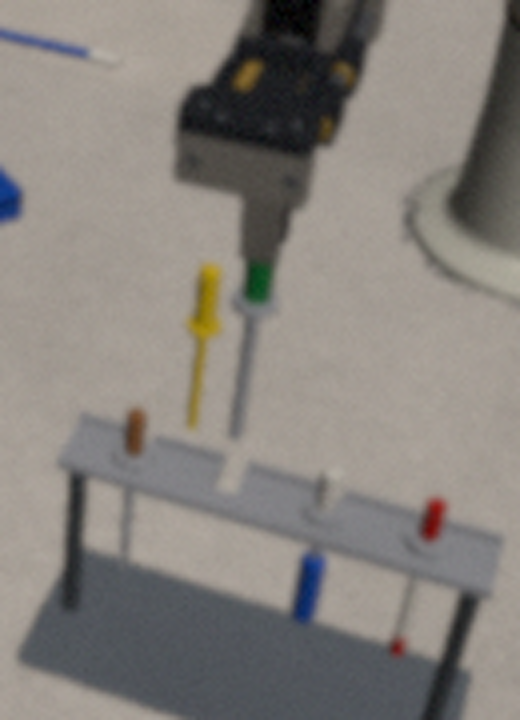

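The rod is held straight (shaft from (257,300) to (238,435) in the crop) and the slot is empty. Next is the pre-insert pose.

Run:
```python
from g import *
bot.line_to([rod[0],rod[1],.34],max_speed=.2)
bot.goto(dh+zb*(.114+.07),ri);st("pre")
bot.line_to(dh+zb*(.114+.018),max_speed=.1);bot.hold(.3);st("near");print(np.round(dh+zb*.132,4),np.round(bot.current_tool_rot(),3),ri);snap(3)
s=load("scene3");t=load("top3");crop(s,240,110,340,225,6,"pics/s3.png");crop(t,330,155,430,245,6,"pics/t3.png")
```

```text
pre 8.99 [ 0.4511 -0.1885  0.2815] F [-0.3  0.1 -0.3] op 0.155
near 9.96 [ 0.4768 -0.188   0.2369] F [-0.  -0.3 -0.1] op 0.159
[ 0.4767 -0.1877  0.2363] [-2.753  0.838 -0.727] [-2.75229865  0.83758507 -0.72585917]
```

View pics/s3.png

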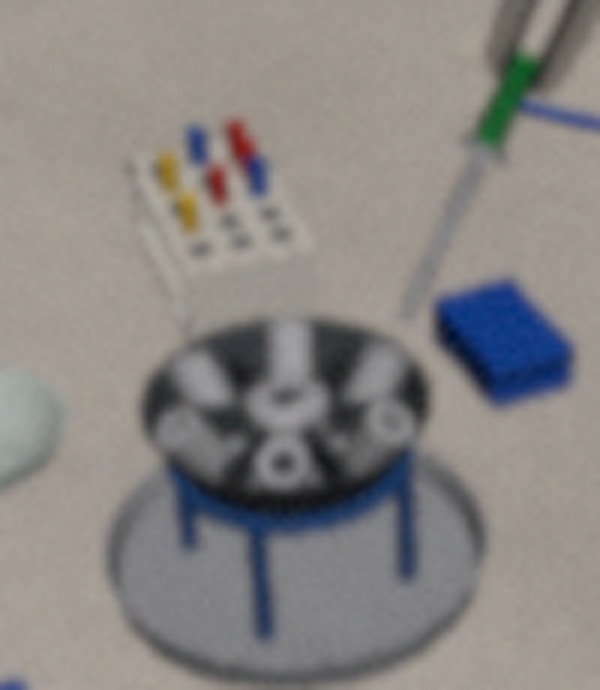

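View pics/t3.png

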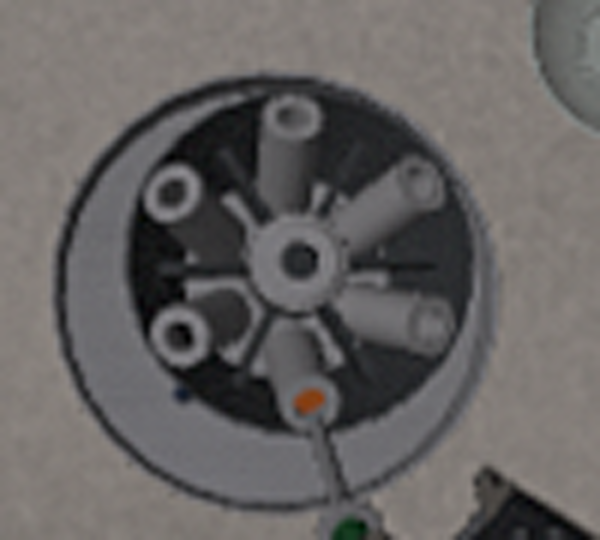

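Run:
```python
from g import *
t=load("top3");s=load("scene3")
f=lambda x,y,x0,y0,k=6:((x+.5)/k-.5+x0,(y+.5)/k-.5+y0)
b=lambda p,x0,y0:(p-[x0,y0]+.5)*6-.5
for d in(.018,.06,.1,.0):
    X=dh+zb*d;print(d,X,"top",b(proj(t,[X]),330,155),"scene",b(proj(s,[X]),240,110))
print(tri(t,[f(314,420,330,155)],s,[f(406,317,240,110)]))
```

```text
0.018 [ 0.53368223 -0.18492564  0.13758846] top [[315.38315703 419.27458447]] scene [[403.98458084 320.53680874]]
0.06 [ 0.51270641 -0.18593318  0.17396152] top [[329.19684832 461.6086651 ]] scene [[436.5774803  250.52110168]]
0.1 [ 0.49272944 -0.18689274  0.20860254] top [[343.14163619 504.40227746]] scene [[468.3251758  182.35443343]]
0.0 [ 0.54267186 -0.18449384  0.122     ] top [[309.70571169 401.89161731]] scene [[390.24493578 350.06255164]]
(array([ 0.53303554, -0.18394854,  0.14021138]), np.float64(0.00020517511105480238))
```

The tip matches its predicted pixels to within about half a pixel, on axis with the bore. Pushing in stepwise.

Run:
```python
from g import *
for d in(0,.004,.012,.022,.032,.042):
    bot.line_to(dh+zb*(.114-d),max_speed=.05);st(d)
    F=np.array(bot.current_contact_force())
    if d<=.004 and F@zb>6: print("rim?");break
    if F@zb>40:print("hard");break
bot.hold(.3);st();snap(4)
s=load("scene4");t=load("top4");crop(s,240,110,340,225,6,"pics/s4.png");crop(t,330,155,430,245,6,"pics/t4.png")
```

```text
0 10.57 [ 0.4857 -0.1869  0.2202] F [-0.8 -0.1 -0.6] op 0.158
0.004 10.82 [ 0.4877 -0.187   0.2171] F [ 0.2  0.2 -0.1] op 0.164
0.012 11.12 [ 0.4922 -0.1875  0.211 ] F [-1.2 -0.4  3.2] op 0.16
0.022 11.47 [ 0.4973 -0.1875  0.2029] F [-2.8 -0.9  5.2] op 0.16
0.032 11.82 [ 0.5014 -0.186   0.1923] F [-0.3 -0.1 -1.1] op 0.159
0.042 12.18 [ 0.5065 -0.1857  0.1835] F [ 0.2  0.8 -1.2] op 0.161
 12.47 [ 0.5068 -0.1863  0.1846] F [-0.6  0.2 -0.7] op 0.156
```

View pics/s4.png

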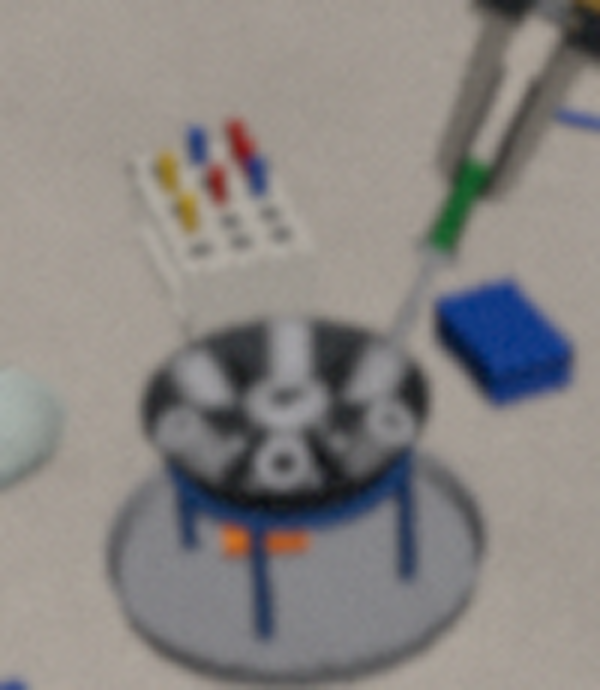

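View pics/t4.png

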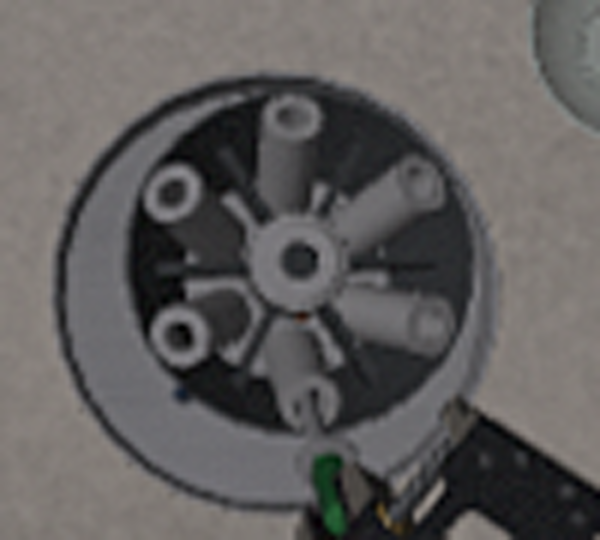

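The orange sleeve now lies in the pan, at (265,540) in the scene crop, and the handle hasn't slipped in the grip. I'll withdraw and return to the earlier pose above the slot, so I can compare the rod with picture 2.

Run:
```python
from g import *
bot.line_to(dh+zb*(.114+.07),max_speed=.15);st("out")
bot.goto([rod[0],rod[1],.34],rd);
bot.line_to([rod[0],rod[1],.31],max_speed=.1);bot.hold(.3);st("above");snap(5)
s=load("scene5");t=load("top5");s2=load("scene2")
a=[cv2.resize(q["pixels"][150:260,350:440],None,fx=4,fy=4,interpolation=cv2.INTER_CUBIC) for q in(s2,s)]
cv2.imwrite("pics/cmp.png",np.hstack(a));crop(t,330,155,430,245,6,"pics/t5.png")
```

```text
out 13.47 [ 0.4506 -0.1886  0.2804] F [ 0.3  0.  -0.8] op 0.16
above 15.82 [0.5354 0.2267 0.3106] F [-0.1  0.5 -0.3] op 0.16
```

View pics/cmp.png

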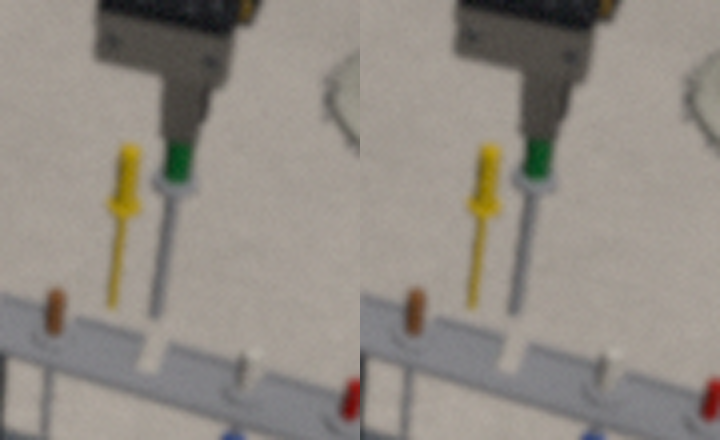

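View pics/scene5.png

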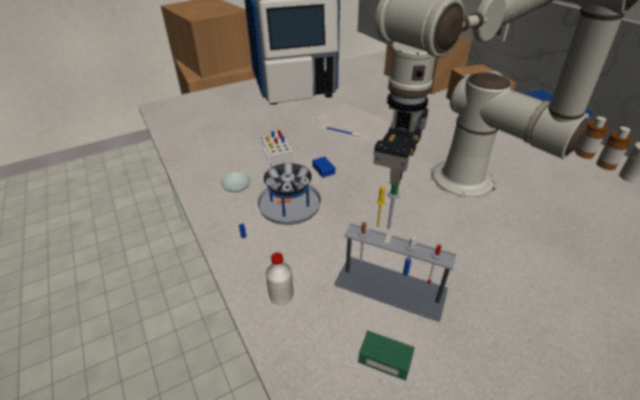

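Left and right match: the tip is at (155,315) against (515,312) less 360, a difference that comes from the arm being 2 mm higher. So there's no tilt or slip. Lowering back along the same vertical.

Run:
```python
from g import *
for z in(.278,.27,.262,.23,.20,.180,.173,.1695):
    bot.line_to([rod[0],rod[1],z],max_speed=.06);st(z)
    F=bot.current_contact_force()
    if F[2]>8 or np.hypot(F[0],F[1])>8: print("STOP");break
bot.hold(.3);st();snap(6);s=load("scene6");crop(s,330,160,460,300,4,"pics/s6.png")
```

```text
0.278 16.61 [0.5351 0.2266 0.2781] F [-0.2 -0.  -0.7] op 0.156
0.27 16.89 [0.5348 0.2265 0.2695] F [ 0.4 -1.  -0.4] op 0.158
0.262 17.18 [0.5347 0.2265 0.2613] F [ 0.7  0.1 -0.2] op 0.154
0.23 17.86 [0.5352 0.2266 0.2301] F [ 0.3 -0.6 -0.6] op 0.157
0.2 18.51 [0.5351 0.2266 0.1999] F [ 0.3  0.5 -0.2] op 0.155
0.18 18.99 [0.5348 0.2266 0.1795] F [ 0.4  0.4 -1.5] op 0.16
0.173 19.26 [0.5348 0.2265 0.1725] F [ 0.2  0.  -0.4] op 0.16
0.1695 19.51 [0.5351 0.2266 0.1694] F [ 0.  -0.1 -1.1] op 0.158
 19.81 [0.5351 0.2266 0.1696] F [ 0.1 -0.7 -1.5] op 0.156
```

View pics/s6.png

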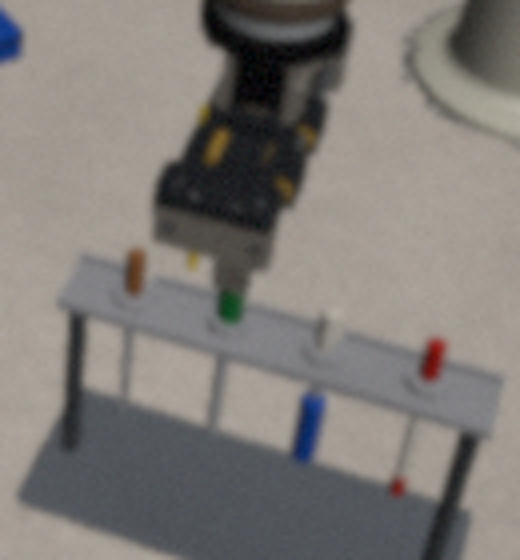

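The rod is in its slot with the shaft below the plate. I'll settle it onto the plate by feel, then release.

Run:
```python
from g import *
z=.1695
for i in range(6):
    z-=.0006;bot.line_to([rod[0],rod[1],z],max_speed=.02);bot.hold(.1)
    fz=np.mean([bot.current_contact_force()[2] for _ in range(3)]);print(round(z,4),round(fz,2))
    if fz>2.5:break
bot.set_gripper(.5);bot.hold(.3);st("rel")
bot.line_to([rod[0],rod[1],.30],max_speed=.15);
bot.goto([.30,-.30,.33],rd);bot.hold(.3);st("away");snap(7)
s=load("scene7");t=load("top7");crop(s,330,180,460,320,4,"pics/s7.png");crop(t,160,180,280,280,6,"pics/t7.png")
```

```text
0.1689 1.44
0.1683 5.72
rel 21.53 [0.5351 0.2266 0.1683] F [-0.6  0.6  0.1] op 0.5
away 24.93 [ 0.3002 -0.2998  0.33  ] F [-0.8 -1.  -0.1] op 0.5
```

View pics/s7.png

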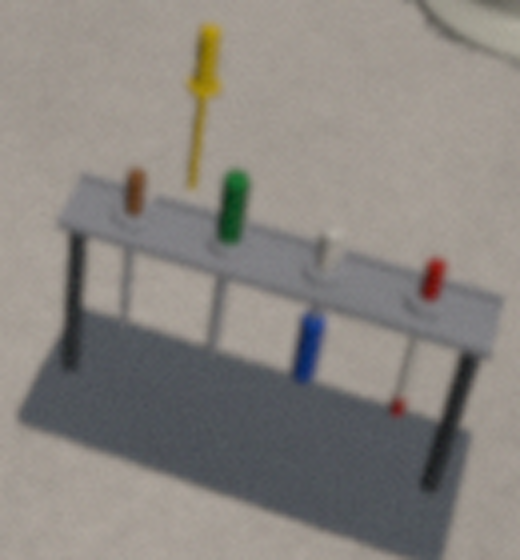

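View pics/t7.png

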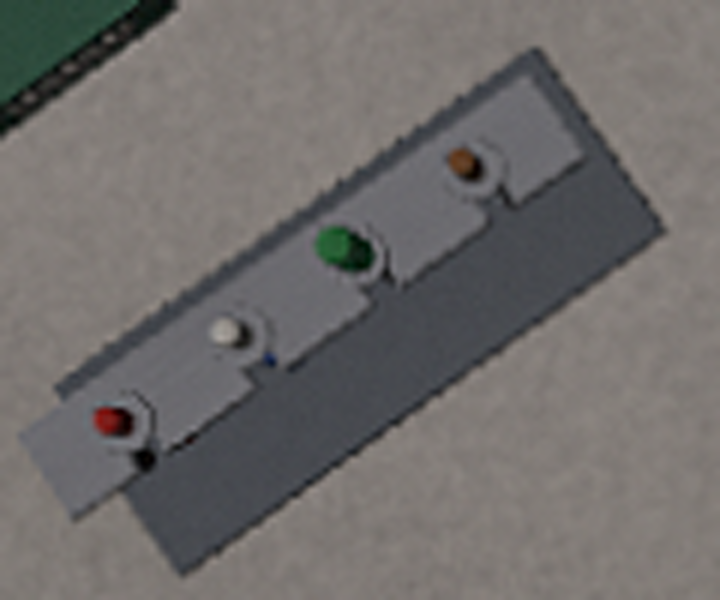

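View pics/scene7.png

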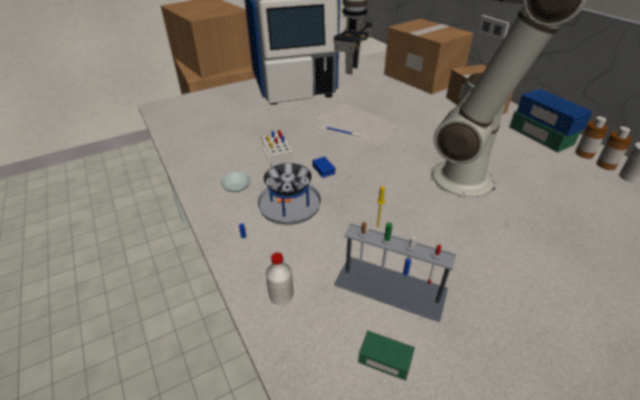

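View pics/top7.png

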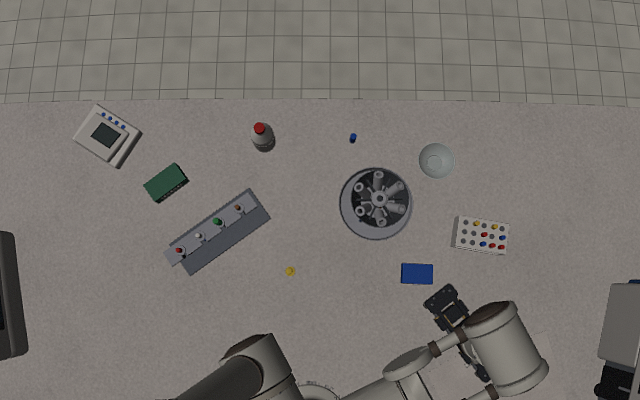

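The rod hangs as it did before, with its top at (338,243) in the top crop and the same collar. The neighbours and bystanders haven't moved, the sleeve is in the pan, and the gripper is clear. Handing in.

```bash
python3 -c "
from workcell import bot
bot.job_done();print(bot.current_clock())"
```

```text
the job is handed in; nothing more can be done
the job is handed in; nothing more can be done
```

The job is done and handed in: the orange sleeve is out of the rotor and lying in the pan, and the green rod is back in its slot. I handed in at about 25 s, against the 51 s limit.

- **What I did:** I gripped the green rod by its handle and lifted it straight up out of its slot. I then pushed it 42 mm through the drain hole. The push read about 6 N, and it dropped to nearly zero once the sleeve came free. I lowered the rod back into the same slot until it rested on the plate, which read 5.7 N, then released it and moved the arm away.
- **Last checks:** The final pictures show the sleeve in the pan and the rod looking just as it did before I picked it up. The brush, spatula, wand, yellow rod and bystanders show no visible movement. The gripper was touching nothing.
- **Problems:** No check failed or disagreed beyond about 1–3 mm of measurement scatter.

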